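# Hold the shop's cash box unlocked with its red key

## Robot

A 7-joint arm with a two-finger parallel gripper is mounted at the origin on the work surface. World frame = base frame: x ahead of the robot, y to its left, z up, the work surface at z = 0. Lengths are in m, angles in rad, forces in N, time in s.
With the tool pointing down it reaches from about 0.425 to 0.95 m from the base axis. Payload 4.7 kg.
Tool frame: the origin (TCP) lies on the centre line of the jaws, within the pads' length; the fingertips stand 19 mm ahead of it and the grasp point (between the pads) is the TCP (arm.finger_overhang is the distance from the TCP to the fingertips, in m); z points along the fingers, y is the direction in which the jaws open and shut (so a half turn about z gives the same grasp; the last joint's range is limited). The gripper opens to 87 mm and grips with 3 to 60 N. Pads are 19 mm wide; open, the fingers measure 117 mm over their backs; the gripper's body (75 mm by 190 mm) begins 51 mm behind the grasp point.
Start: joints at [-1.304, 0.469, -0.049, 1.532, 0.024, 1.141, -0.082], TCP at [0.197, 0.646, 0.22] pointing down, gripper open.
Joint ranges: [-2.59, 2.59], [-0.33, 1.99], [-1.39, 1.29], [0.1, 2.45], [-1.04, 4.18], [0.21, 1.99], [-2.66, 2.66]. Speed limits (rad/s): [2.57, 2.57, 3.14, 3.14, 3.14, 3.14, 3.14].

## Interface

Orientations are given as a unit quaternion [x, y, z, w].
In Python, from plant import arm gives the robot as it stands. The module is installed in compiled form; this text tells all that it offers.
- The arm moves only by the tool servo_tool, never from a script. Its argument "motion" is a list of rows, each a list of 3 entries, a list of its own where there are three numbers: the closure in counts, from 0 (fully open) to 255 (shut), then the shift along the tool's x, y, z in cm, then the turn about the tool's z in degrees. A call has 1 to 12 rows; each row is the pose to reach, as a shift and turn from the pose commanded when the call began, along the tool's axes at that moment; what a row does not reach only later rows make up. A row lasts 1/8 s, in which the tool goes at most 62.5 mm and 10.7 degrees, less where a joint would pass 70% of its speed; a pose out of reach is approached as far as the arm can. A call with a gripper value outside its range is refused whole. The fingers move at their own pace and stop on an object; "newtons" is the grip in N (left out, the last holds). Time passes only in rows, so rows that repeat a pose let the fingers close. It gives the time, the measured TCP pose, the force and the opening at its end, in the units of the state.
- arm.state(): the state, without advancing time (a new reading comes with each control period).
- arm.capture(name): name is "scene" or "top" or "wrist"; returns a dict with "pixels" (420x560x3 uint8, red, green, blue), "z_map" (420x560 float32, m along the optical axis (not along the pixel's ray), 0 where there is no reading), "K" (3x3 intrinsics, pixels), "origin" and "orientation" of the camera in the world; the wrist camera has in their place "tool_from_camera" (4x4, takes a point from camera to tool coordinates, whose origin is the TCP and whose axes are the flange's). Camera axes: x right, y down, z forward; pixel columns grow to the right and rows downward; lengths in m; the calibration is good to about 2 mm. The wrist camera is an equidistant fisheye: a pixel r from the principal point sees the ray r / f radians off the axis. A picture is of the moment at which its call begins: read the wrist's pose just before it.
- arm.close_job(): hands the job in, once; it reports no verdict.
The state is a dict: "clock": time; "joint_positions": joint angles; "qd": joint speeds; "joint_torque": joint torques, N m; "position": TCP position; "tcp_rot": TCP orientation; "force": force on the tool from outside, world axes, zero at the start; "moment": the same for the moment, N m; "finger_gap": finger opening in m.
Only numpy, scipy, OpenCV 4.12 (cv2) and the standard library are available. Lean on these libraries where they do the work, as an engineer would, in place of code of your own. Each camera call takes 0.05 s, during which the arm holds its last target.

## Task

Take the red key out of the key block and push it fully home into the lock on top of the green cash box, working it past the sticky pins before you turn it. Then turn it clockwise (seen from above) a quarter turn, until it stops, against the lock's return spring, and finish while still gripping the key and holding it turned, so that the bolt stays drawn for the shopkeeper. Leave the other two keys, the jar and the carton where they are.

Things in the scene. Friction and masses are not known exactly. Their poses are not given: they have to be found in the camera images.
- red_key_center (a point): centre of the flat red plastic bow of the safe key, 62 mm above the blade's tip, 18 mm below the key's top. It stands blade-down in a slot of the key block. Key axes: z up along the key, x through its thickness, y across its width. Bow 9 mm thick (x), 32 wide (y), 36 tall: grip it across x from above. Key about 28 to 52 g, usable either way round (half a turn about z is the same)
- red_key_tip (a point): lower end of the red key's blade, on its centre line, with the key's axes; 15 mm above the work surface at the start. Blade 6 mm thick (x), 14 wide (y), 34 long, rounded tip; above it a collar 8 x 12 mm, 10 mm long, then the bow
- keyblock: fixed wooden key block 50 (x) x 190 (y) mm, 45 tall; origin under its centre. Three slots 30 mm deep, 55 mm apart in a row along its y, hold the red, blue and yellow keys in any order, with about 1 mm of play; the keys' axes lie along the block's
- cashbox: fixed green steel cash box 200 (x) x 220 (y) mm, 110 tall; origin under its centre, the lock 30 mm from it towards -x. A carrying handle rises 22 mm above the top, 85 mm beyond the lock in +x, and a steel bolt on top, 45 mm and more to the lock's +y side, is drawn by turning the lock (max 14 mm high)
- lock_mouth (a point): keyhole: centre of the slot's mouth, 112 mm above the work surface. Axes of the cash box, not turning with the lock; with the lock at 0 the slot's long side lies along y. Slot 7.5 (x) x 16 (y) mm, 30 deep, with a 4 mm high funnel above it, 4 mm wider on every side, in a brass plug within a red ring (54 mm across). Key fully home: tip on the slot's floor, 30 mm below this point
- lock (a joint): turn of the plug, rad: 0 at rest, grows clockwise seen from above, stops at 1.571. A spring returns it to 0; about 0.1 N m at the stop. The blade has 0.1 to 0.2 rad of play, so the key turns a little more than the plug. Two sticky spring pins, 10 and 19 mm down the slot, stick 3 mm out of its broad sides; they yield to a push of about 8 to 15 N, easier with a wiggle, and do not hold the key in
- blue_key_center (a point): blue key standing blade-down in a slot of the wooden key block; same size and shape as the red key. A bystander. Its point is the centre of its plastic bow
- yellow_key_center (a point): yellow key standing blade-down in a slot of the wooden key block; same size and shape as the red key. A bystander. Its point is the centre of its plastic bow
- jar_center (a point): amber jar with a brass-coloured lid, 60 mm across, 100 mm tall, standing; a bystander. The point is its centre
- carton_center (a point): cardboard carton 90 x 60 x 35 mm, lying flat; a bystander. The point is its centre
Things that resemble listed ones, but are neither listed nor needed, are in the scene too. Of the things that look like the part that bears red_key_center, the largest one is meant.

How it is judged:
On the way, in this order (a step that is already met when the one before it is completed fails the run):
1. the red key is fully home in the lock, not yet turned (z of red_key_tip in the frame of lock_mouth below -0.0265 m and horizontal distance between red_key_tip and lock_mouth below 0.004 m and angle between the z axis of red_key_tip and the z axis of lock_mouth, either way round below 0.13 rad and value of joint lock below 0.35 rad), for 0.1 s.
2. the lock is turned a quarter with the key home (z of red_key_tip in the frame of lock_mouth below -0.0265 m and horizontal distance between red_key_tip and lock_mouth below 0.004 m and angle between the z axis of red_key_tip and the z axis of lock_mouth, either way round below 0.13 rad and value of joint lock above 1.35 rad), for 0.2 s.
At the end, for the whole second after the job is handed in: The red key is still fully home (tip at least 26.5 mm below the slot's mouth, within 4 mm of its axis, upright within 0.13 rad), the lock is held turned past 1.35 rad, and the fingers are gripping the key (contact force above 1 N) (all of step 2 and contact force between the fingers and red_key above 1 N); the arm keeps its last pose, push and grip.
It fails at once if the blue key is disturbed (moved more than 20 mm) (distance of blue_key_center from where it was at the start of the episode above 0.02 m).
It fails at once if the yellow key is disturbed (moved more than 20 mm) (distance of yellow_key_center from where it was at the start of the episode above 0.02 m).
It fails at once if the jar is disturbed (moved more than 20 mm) (distance of jar_center from where it was at the start of the episode above 0.02 m).
It fails at once if the carton is disturbed (moved more than 20 mm) (distance of carton_center from where it was at the start of the episode above 0.02 m).
It fails at once if the lock is turned by more than 0.5 rad while the red key is not fully home in it (value of joint lock above 0.5 rad and not (z of red_key_tip in the frame of lock_mouth below -0.0265 m and horizontal distance between red_key_tip and lock_mouth below 0.004 m and angle between the z axis of red_key_tip and the z axis of lock_mouth, either way round below 0.13 rad)).
It also fails if it takes over 51 s, if anything falls off the work surface, if the arm or the gripper's body presses on something with over 40 N, if the wrist force passes 120 N, or if a joint passes its speed limit or range.

## Working session

There is one attempt and no reset: what is moved stays moved. The work goes in short steps, Python scripts to look and compute and a tool call to move; the robot and the scene stay as the last step left them, time stands still between calls to the robot, and variables do not carry over. Pictures are saved under pics/ and viewed, and the job is handed in when it is done.

Besides the shell and the picture viewer there is one more tool, called after "Emit:" in YAML: its name, and indented under it one key for each argument. servo_tool: Moves the arm, as the interface text tells. Its arguments: {"type":"object","properties":{"motion":{"type":"array"},"newtons":{"type":"number"}},"required":["motion"]}

```bash
mkdir -p pics; cat > h.py <<'E'
import numpy as np, cv2
from scipy.spatial.transform import Rotation as R
from plant import arm
def cap(n):
    c=arm.capture(n); return c
def save(c,name,crop=None,scale=1):
    im=c["pixels"][:,:,::-1]
    if crop: x0,y0,x1,y1=crop; im=im[y0:y1,x0:x1]
    if scale!=1: im=cv2.resize(im,None,fx=scale,fy=scale,interpolation=cv2.INTER_CUBIC)
    cv2.imwrite("pics/"+name,im)
def rot(c):
    o=np.array(c["orientation"]); return R.from_quat(o).as_matrix() if o.size==4 else o
def ray(c,u,v):
    d=np.linalg.inv(c["K"])@np.array([u,v,1.0]); return rot(c)@d
def onplane(c,u,v,z):
    d=ray(c,u,v); o=np.array(c["origin"]); return o+d*(z-o[2])/d[2]
def bydepth(c,u,v):
    return np.array(c["origin"])+ray(c,u,v)*c["z_map"][int(round(v)),int(round(u))]
E
python3 - <<'E'
from h import *
for n in ("scene","top","wrist"):
    s=arm.state(); c=cap(n); save(c,n+"0.png"); np.savez(n+"0.npz",**{k:v for k,v in c.items()})
    print(n,{k:np.round(v,4).tolist() for k,v in c.items() if k not in("pixels","z_map")})
print(arm.state(),arm.finger_overhang)
E
```

```text
scene {'K': [[493.5812, 0.0, 283.1487], [0.0, 493.5812, 205.7656], [0.0, 0.0, 1.0]], 'origin': [1.0716, 0.3473, 0.7626], 'orientation': [0.4655, 0.816, -0.2943, -0.1756]}
top {'K': [[511.4686, 0.0, 279.8855], [0.0, 511.4686, 205.8748], [0.0, 0.0, 1.0]], 'origin': [0.4121, 0.0869, 1.0999], 'orientation': [-0.6957, 0.7139, -0.0622, 0.0502]}
wrist {'K': [[325.1923, 0.0, 282.9337], [0.0, 325.1923, 211.5943], [0.0, 0.0, 1.0]], 'tool_from_camera': [[0.0002, -0.9704, -0.2414, 0.0653], [1.0, 0.0003, -0.0003, 0.0004], [0.0004, -0.2414, 0.9704, -0.1641], [0.0, 0.0, 0.0, 1.0]]}
{'clock': 0.15, 'joint_positions': array([-1.30390269,  0.46926803, -0.048577  ,  1.53339875,  0.02412976,
        1.14100143, -0.08228242]), 'qd': array([ 0.00026147, -0.0019417 ,  0.00015849, -0.00370585,  0.00225205,
       -0.00039586, -0.00103267]), 'joint_torque': array([ 5.75624472e-04, -5.08427131e+01, -8.08323501e-02, -2.36420578e+01,
       -6.13505789e-02,  3.56744486e-02,  1.15517264e-04]), 'position': array([0.19663139, 0.64525206, 0.21924126]), 'tcp_rot': array([ 1.47338837e-01,  9.89085796e-01, -7.41365467e-04, -6.94696173e-05]), 'force': array([1.31669949, 0.4965824 , 0.5637488 ]), 'moment': array([-0.00435357, -0.00986711,  0.01735226]), 'finger_gap': 0.08672017013040235} 0.019
```

View pics/scene0.png

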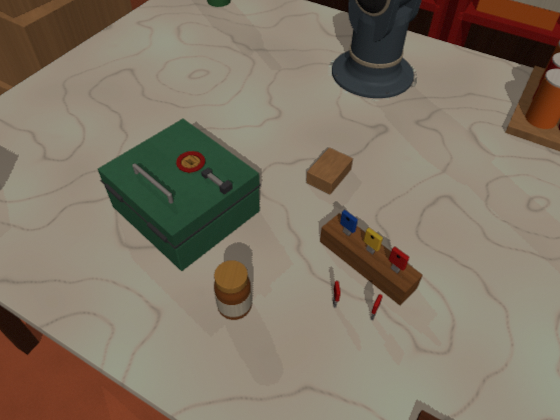

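View pics/top0.png

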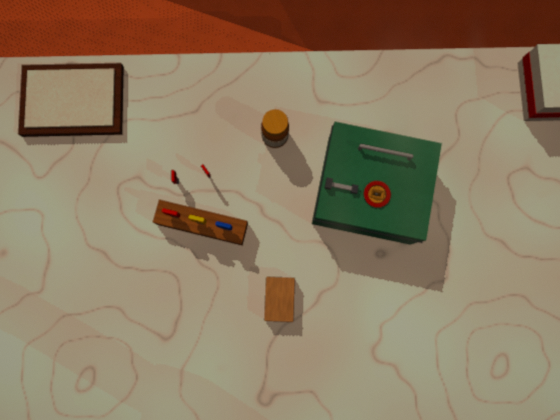

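View pics/wrist0.png

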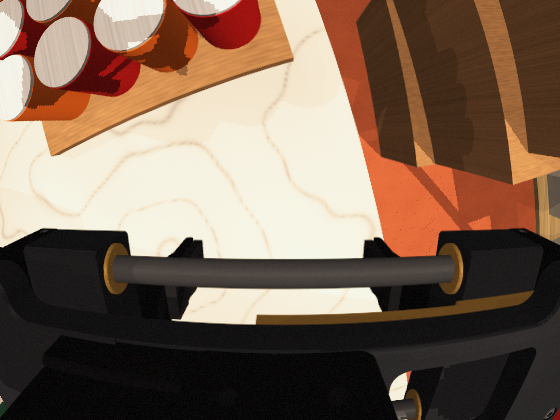

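The real red key stands in the block: scene (398,258), top (171,212). Things it could be confused with:
- Two small loose red keys, at scene (337,291) and (376,305), top (173,176) and (206,170).
- The red lock ring, at scene (191,162), top (377,194).
- Red tins and shelves, out of the way.

Next I take close crops and measure.

```bash
python3 - <<'E'
from h import *
L={n:dict(np.load(n+"0.npz")) for n in("scene","top")}
save(L["scene"],"c1.png",(300,190,440,310),5)
save(L["top"],"c2.png",(140,140,260,260),5)
save(L["top"],"c3.png",(300,110,450,250),4)
save(L["scene"],"c4.png",(90,110,270,270),4)
def comps(c,lo,hi,amin=15):
    hsv=cv2.cvtColor(c["pixels"],cv2.COLOR_RGB2HSV); m=cv2.inRange(hsv,np.array(lo),np.array(hi))
    if lo[0]==0: m|=cv2.inRange(hsv,np.array([174]+lo[1:]),np.array([180]+hi[1:]))
    n,l,s,ce=cv2.connectedComponentsWithStats(m)
    return [(s[i,4],ce[i].round(1),cv2.minAreaRect(np.argwhere(l==i)[:,::-1].astype(np.float32)),np.array(np.median(np.array([bydepth(c,u,v) for v,u in np.argwhere(l==i)]),0)).round(4)) for i in range(1,n) if amin<s[i,4]<3000]
for n in L:
    for nm,lo,hi in(("red",[0,170,90],[5,255,255]),("yel",[22,150,120],[32,255,255]),("blue",[105,120,50],[125,255,255])):
        for x in comps(L[n],lo,hi): print(n,nm,x[0],x[1],[np.round(q,1) for q in x[2]],x[3])
E
```

```text
scene red 30 [429.    1.1] [array([428. ,   1.5]), array([12.,  3.]), np.float64(-0.0)] [-0.8097 -0.0817 -0.1846]
scene red 568 [514.   22.3] [array([510.8,  19. ]), array([102.1,  14.8]), np.float64(13.2)] [-0.8214  0.2439 -0.185 ]
scene red 226 [189.9 161.3] [array([190.3, 161.3]), array([19.7, 27.4]), np.float64(81.9)] [ 0.5933 -0.1236  0.115 ]
scene red 108 [401.2 256.5] [array([401.6, 256.7]), array([23.8, 11.6]), np.float64(67.2)] [0.5729 0.2931 0.0934]
scene red 60 [337.2 290.4] [array([337.3, 290.5]), array([19.1,  3.6]), np.float64(86.6)] [0.6676 0.2243 0.0617]
scene red 75 [376.6 303.6] [array([376.4, 303.7]), array([ 4.2, 19.7]), np.float64(24.0)] [0.6576 0.2878 0.0614]
scene yel 73 [374.4 234. ] [array([374.3, 233.8]), array([17.4,  4.2]), np.float64(36.9)] [0.5564 0.2349 0.0943]
scene blue 223 [348.3 221.1] [array([348.3, 221.1]), array([21. , 13.4]), np.float64(36.9)] [0.5439 0.1818 0.0815]
top red 30 [204.7 169.3] [array([204.7, 169.3]), array([10.3,  2.5]), np.float64(56.3)] [0.6587 0.2205 0.0614]
top red 26 [172.7 175.4] [array([173. , 175.5]), array([11.,  2.]), np.float64(90.0)] [0.6475 0.2867 0.0618]
top red 255 [376.8 193.5] [array([376.5, 193.5]), array([25., 25.]), np.float64(90.0)] [ 0.5905 -0.1227  0.1147]
top red 61 [169.1 211.4] [array([169.3, 211.4]), array([15.3,  4.1]), np.float64(14.0)] [0.5668 0.2873 0.0951]
top yel 58 [195.7 217.8] [array([195.9, 217.7]), array([14.8,  3.9]), np.float64(14.0)] [0.5531 0.2352 0.0945]
top blue 65 [223.  224.8] [array([222.9, 224.7]), array([14.8,  4.4]), np.float64(14.0)] [0.5378 0.1809 0.0944]
```

```bash
python3 -c "
import cv2,numpy as np
a=[cv2.imread('pics/c%d.png'%i) for i in (1,2)]
a=[cv2.resize(x,(400,400)) for x in a];cv2.imwrite('pics/m1.png',np.hstack(a))
a=[cv2.imread('pics/c%d.png'%i) for i in (3,4)]
a=[cv2.resize(x,(400,400)) for x in a];cv2.imwrite('pics/m2.png',np.hstack(a))"
```

```text
(no output)
```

View pics/m1.png

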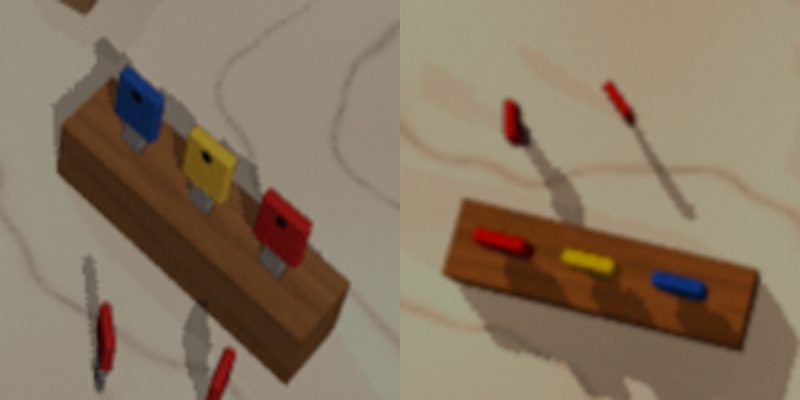

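View pics/m2.png

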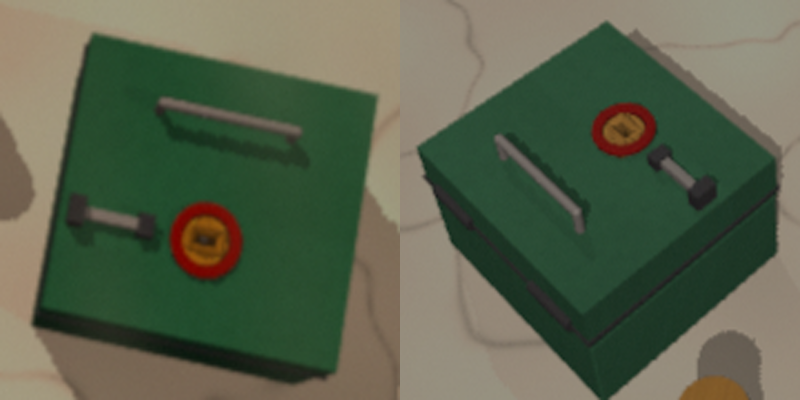

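The crops confirm it: the red key at scene (398,258) stands in the block and has the larger bow. The two look-alikes stand alone on the table with thin 61 mm tops. The red key top measures (0.567, 0.287, 0.095), which matches 15+80 mm. The lock ring is at (0.591, -0.123, 0.115). I'll move above the key for a wrist view.

Emit:
servo_tool:
  motion:
    - [60,[-45.8,-23.5,0],88]
    - [60,[-45.8,-23.5,0],88]
    - [60,[-45.8,-23.5,0],88]
    - [60,[-45.8,-23.5,0],88]
    - [60,[-45.8,-23.5,0],88]
    - [60,[-45.8,-23.5,0],88]
    - [60,[-45.8,-23.5,0],88]
    - [60,[-45.8,-23.5,0],88]
    - [60,[-45.8,-23.5,0],88]
    - [60,[-45.8,-23.5,0],88]
    - [60,[-45.8,-23.5,0],88]
    - [60,[-45.8,-23.5,0],88]
  newtons: 30

```text
clock: 1.65
position: [0.5649, 0.2895, 0.2199]
tcp_rot: [0.792, 0.611, -0.0, -0.001]
force: [-0.6, 0.7, -0.5]
finger_gap: 0.0664
```

```bash
cat >> h.py <<'E'
def snapw(name):
    s=arm.state(); c=arm.capture("wrist"); c["pos"]=s["position"]; c["q"]=s["tcp_rot"]; np.savez(name+".npz",**c); return c
def wray(c,u,v):
    K=c["K"]; a=(u-K[0,2])/K[0,0]; b=(v-K[1,2])/K[1,1]; r=np.hypot(a,b)
    d=np.array([a/r*np.sin(r),b/r*np.sin(r),np.cos(r)]) if r>1e-9 else np.array([0,0,1.])
    T=c["tool_from_camera"]; Rw=R.from_quat(c["q"]).as_matrix()
    return Rw@T[:3,3]+c["pos"], Rw@T[:3,:3]@d
def wplane(c,u,v,z):
    o,d=wray(c,u,v); return o+d*(z-o[2])/d[2]
def wdepth(c,u,v):
    K=c["K"]; o,d=wray(c,u,v); r=np.hypot((u-K[0,2])/K[0,0],(v-K[1,2])/K[1,1])
    return o+d*c["z_map"][int(round(v)),int(round(u))]/np.cos(r)
def tooldelta(dw):
    return R.from_quat(arm.state()["tcp_rot"]).as_matrix().T@np.array(dw)
def heading(): 
    y=R.from_quat(arm.state()["tcp_rot"]).as_matrix()[:,1]; return np.degrees(np.arctan2(y[1],y[0]))
E
python3 - <<'E'
from h import *
c=snapw("w1"); save(c,"w1.png"); print(c["pos"],heading(),arm.state()["clock"],arm.state()["joint_positions"].round(3))
c=cap("top"); np.savez("top1.npz",**c); save(c,"top1.png")
E
```

```text
[0.56491976 0.28954267 0.21991328] -14.757366318101 1.7 [-0.834  0.418  0.407  1.655 -0.182  1.106 -0.635]
```

View pics/w1.png

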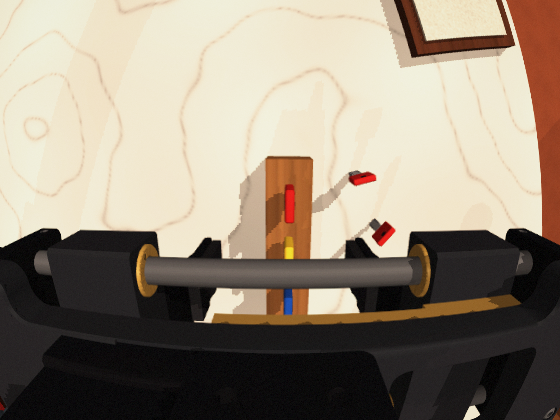

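```bash
python3 - <<'E'
from h import *
c=dict(np.load("w1.npz")); save(c,"w1c.png",(250,140,410,330),4)
hsv=cv2.cvtColor(c["pixels"],cv2.COLOR_RGB2HSV)
m=cv2.inRange(hsv,np.array([0,150,80]),np.array([8,255,255]))|cv2.inRange(hsv,np.array([172,150,80]),np.array([180,255,255]))
n,l,s,ce=cv2.connectedComponentsWithStats(m)
for i in range(1,n):
    if s[i,4]>100 and s[i,1]>140 and s[i,0]>250 and s[i,0]<400:
        p=np.array([wdepth(c,u,v) for v,u in np.argwhere(l==i)])
        print(s[i],ce[i],np.percentile(p,[2,50,98],axis=0).round(4).tolist())
        t=p[p[:,2]>0.091]
        if len(t)>20:
            q=[]
            rr=cv2.minAreaRect((t[:,:2]*1000).astype(np.float32)); print("top",len(t),rr)
# triangulate with top cam
t=dict(np.load("top1.npz"))
print("top plane",onplane(t,169.3,211.4,.095))
for u,v in((169.3,211.4),): print(bydepth(t,u,v))
E
```

```text
[349 172  27  14 239] [361.91213389 178.16317992] [[0.638, 0.2841, 0.0368], [0.6489, 0.2888, 0.0607], [0.6613, 0.2907, 0.0629]]
[284 184  11  40 389] [289.33933162 203.40616967] [[0.564, 0.2625, 0.044], [0.5709, 0.2887, 0.0938], [0.5772, 0.3025, 0.0955]]
top 304 ((569.6947631835938, 287.2706604003906), (31.074377059936523, 8.308475494384766), 75.73637390136719)
[372 222  23  24 280] [383.23214286 233.39642857] [[0.6517, 0.2143, 0.0372], [0.6614, 0.2219, 0.0583], [0.6714, 0.229, 0.0627]]
top plane [0.56738876 0.28686176 0.095     ]
[0.56763565 0.28717963 0.0934024 ]
```

View pics/w1c.png

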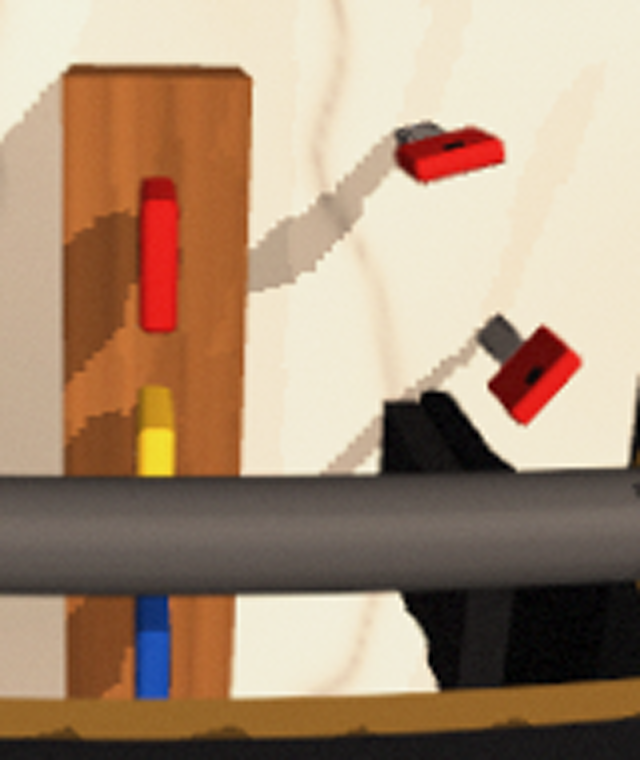

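View pics/top1.png

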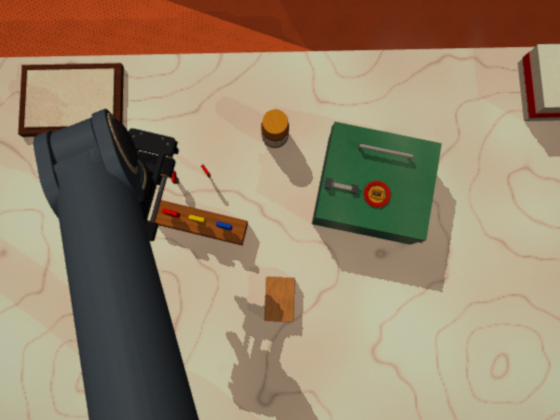

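The wrist view shows the red bow top at pixel (289,203). Its centre is (0.5697, 0.2873, 0.095), 31x8.3 mm, with its width at heading 75.7°, and the top camera agrees within 3 mm. I'll descend and grip.

Emit:
servo_tool:
  motion:
    - [100,[-0.1,0.45,5],0]
    - [100,[-0.1,0.45,10],0]
    - [100,[-0.1,0.45,13],0]
    - [100,[-0.1,0.45,14.3],0]
    - [100,[-0.1,0.45,14.3],0]
    - [255,[-0.1,0.45,14.3],0]
    - [255,[-0.1,0.45,14.3],0]
    - [255,[-0.1,0.45,14.3],0]
    - [255,[-0.1,0.45,14.3],0]
  newtons: 50

```text
clock: 2.88
position: [0.5706, 0.2854, 0.0774]
tcp_rot: [0.793, 0.609, 0.0, -0.0]
force: [0.7, -0.2, 0.2]
finger_gap: 0.0209
```

```bash
python3 - <<'E'
from h import *
s=arm.state(); print(s["position"],s["force"],s["moment"],s["finger_gap"],heading())
c=cap("scene"); save(c,"s2.png",(250,120,450,320),3)
E
```

```text
[0.57055914 0.28540689 0.07744531] [ 0.69038394 -0.22439797  0.16389193] [-0.07356904  0.14842091 -0.04326007] 0.020948836699118848 -14.949484468940792
```

View pics/s2.png

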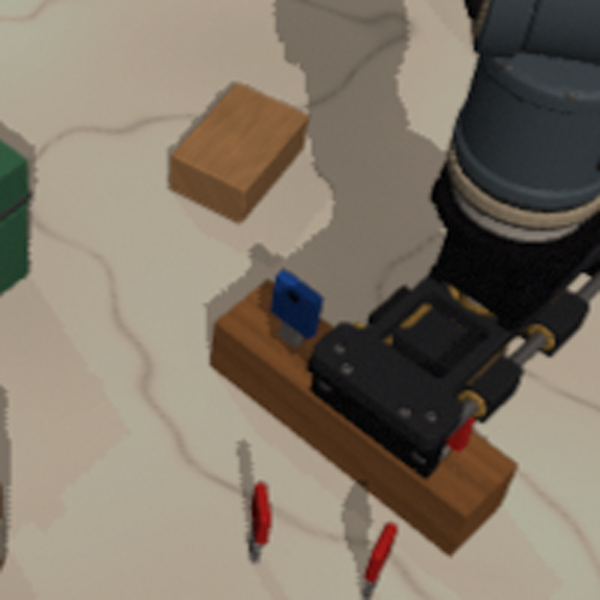

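Emit:
servo_tool:
  motion:
    - [255,[0,0,0],0]
    - [255,[0,0,0],0]
    - [255,[0,0,0],0]
    - [255,[0,0,0],0]

```text
clock: 3.42
position: [0.5705, 0.2853, 0.0771]
tcp_rot: [0.793, 0.609, 0.0, -0.0]
force: [1.0, 0.3, 1.1]
finger_gap: 0.0085
```

```bash
python3 - <<'E'
from h import *
s=arm.state(); print(s["position"],s["force"],s["moment"],s["finger_gap"],heading())
c=snapw("w2"); save(c,"w2.png")
E
```

```text
[0.57052693 0.28531814 0.07711133] [0.95847364 0.3494311  1.08880943] [-0.1346018   0.02250659  0.01621526] 0.008474560449071767 -14.948533830817041
```

View pics/w2.png

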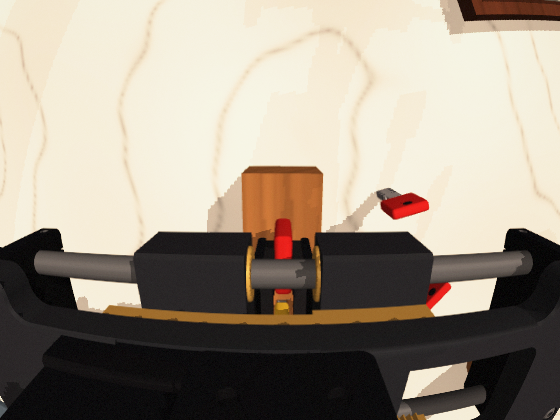

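The grip is firm, at a gap of 8.5 mm. I'll lift straight out, then travel past the lock for a clear wrist view.

Emit:
servo_tool:
  motion:
    - [255,[0,0,-1.5],0]
    - [255,[0,0,-4],0]
    - [255,[0,0,-8],0]
    - [255,[0,0,-13],0]
    - [255,[0,0,-15],0]
    - [255,[0,0,-15],0]

```text
clock: 4.22
position: [0.5714, 0.2856, 0.2297]
tcp_rot: [0.793, 0.609, 0.002, 0.0]
force: [-0.0, -0.1, -0.7]
finger_gap: 0.0084
```

Emit:
servo_tool:
  motion:
    - [255,[-6,1.6,0],0]
    - [255,[-12,3.2,0],0]
    - [255,[-18,4.9,0],0]
    - [255,[-24,6.5,0],0]
    - [255,[-30,8.1,0],0]
    - [255,[-36,9.7,0],0]
    - [255,[-42,11.3,0],0]
    - [255,[-46,12.4,0],0]
    - [255,[-46,12.4,0],0]
    - [255,[-46,12.4,0],0]

```text
clock: 5.48
position: [0.5711, -0.1899, 0.2258]
tcp_rot: [0.793, 0.609, -0.0, -0.001]
force: [0.8, 0.4, -0.7]
finger_gap: 0.0091
```

```bash
python3 - <<'E'
from h import *
s=arm.state(); print(s["clock"],s["position"],s["force"],s["moment"],s["finger_gap"],heading(),s["joint_positions"].round(2))
c=snapw("w3"); save(c,"w3.png")
c=cap("scene"); save(c,"s3.png")
E
```

```text
5.475 [ 0.5711031  -0.18993353  0.22580905] [ 0.75185614  0.40019496 -0.66898158] [-0.05366017  0.0274979   0.00114092] 0.00908601053265321 -14.911026334655284 [-0.17  0.38  0.57  1.73 -0.22  1.1   0.2 ]
```

View pics/w3.png

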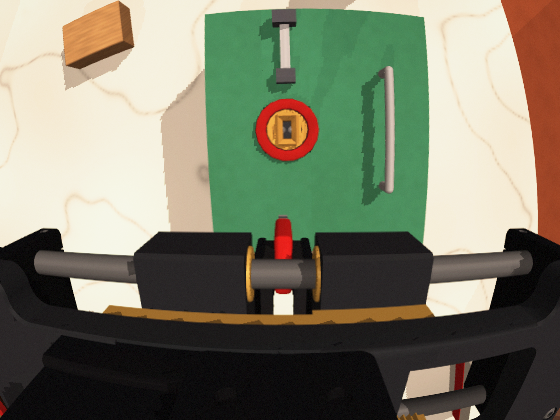

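View pics/s3.png

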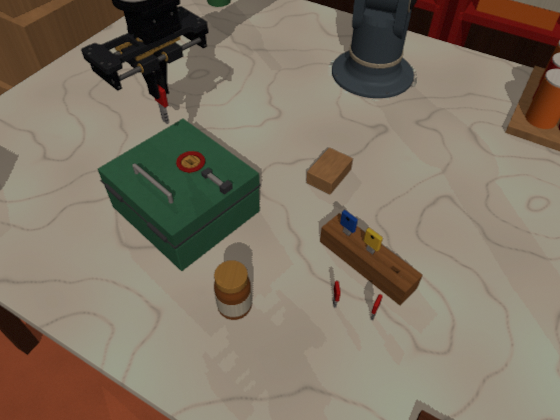

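The key is held, with its blade hanging at scene (164,115). The lock shows clearly in the wrist image at (287,129), with the slot dark. Next I measure the lock centre, the box yaw and the held key.

```bash
python3 - <<'E'
from h import *
c=dict(np.load("w3.npz")); save(c,"w3c.png",(240,90,340,170),6)
hsv=cv2.cvtColor(c["pixels"],cv2.COLOR_RGB2HSV)
m=cv2.inRange(hsv,np.array([0,150,80]),np.array([6,255,255]))|cv2.inRange(hsv,np.array([172,150,80]),np.array([180,255,255]))
n,l,s,ce=cv2.connectedComponentsWithStats(m)
for i in range(1,n):
    x,y,w,h,a=s[i]
    if a>300 and 240<x<320 and y>80:
        idx=np.argwhere(l==i); p=np.array([wdepth(c,u,v) for v,u in idx])
        print(s[i],np.percentile(p,[2,50,98],axis=0).round(4).tolist())
        if y<150:
            zt=np.median(p[:,2])
            cn=max(cv2.findContours((l==i).astype(np.uint8),cv2.RETR_EXTERNAL,cv2.CHAIN_APPROX_NONE)[0],key=len)[:,0]
            for z in(zt,):
                w=np.array([wplane(c,u,v,z)[:2]*1000 for u,v in cn],np.float32); print("ring z",z,cv2.minEnclosingCircle(w),cv2.fitEllipse(w))
        else:
            Rm=R.from_quat(c["q"]).as_matrix(); t=(p-c["pos"])@Rm; 
            print("key in tool mm",(np.percentile(t,[2,25,50,75,98],axis=0)*1000).round(1).tolist())
            tt=t[t[:,2]<-0.014]; print(len(tt),(tt.min(0)*1e3).round(1),(tt.max(0)*1e3).round(1))
# box edges (green)
g=cv2.inRange(hsv,np.array([60,80,40]),np.array([95,255,255]))
for name,side in(("left",0),("right",1)):
    P=[]
    for v in range(40,215,5):
        us=np.flatnonzero(g[v]); us=us[(us>190)&(us<450)]
        if len(us): P.append(wplane(c,us[0]-.5 if side==0 else us[-1]+.5,v,.110)[:2])
    P=np.array(P,np.float32); vx,vy,x0,y0=cv2.fitLine(P*1000,cv2.DIST_HUBER,0,.01,.01).ravel(); print(name,np.degrees(np.arctan2(vy,vx)),x0,y0)
pl=[wdepth(c,u,v) for u,v in((230,60),(340,60),(230,200),(340,200),(287,112))];print(np.round(pl,4)[:,2])
# slot dark/brass region
E
```

```text
[ 255   99   64   62 1711] [[0.5672, -0.1491, 0.1123], [0.5915, -0.1248, 0.1143], [0.6161, -0.1001, 0.1158]]
ring z 0.11428988583256744 ((591.6658935546875, -124.5334701538086), 26.6059513092041) ((591.6904296875, -124.55278778076172), (51.96250534057617, 52.05527114868164), 15.31582260131836)
[274 218  19  41 680] [[0.57, -0.1843, 0.2115], [0.5749, -0.1755, 0.2419], [0.579, -0.1726, 0.2441]]
key in tool mm [[6.1, -3.8, -18.3], [10.4, -1.8, -17.0], [15.1, 0.2, -16.1], [17.0, 2.2, -5.6], [17.5, 4.5, 14.4]]
416 [   5.1   -4.2 -164.1] [ 65.8   4.6 -14.1]
left 76.72625 525.8765 -101.50606
right 76.63365 719.98376 -144.38417
[0.1097 0.11   0.1082 0.1106 0.111 ]
```

View pics/w3c.png

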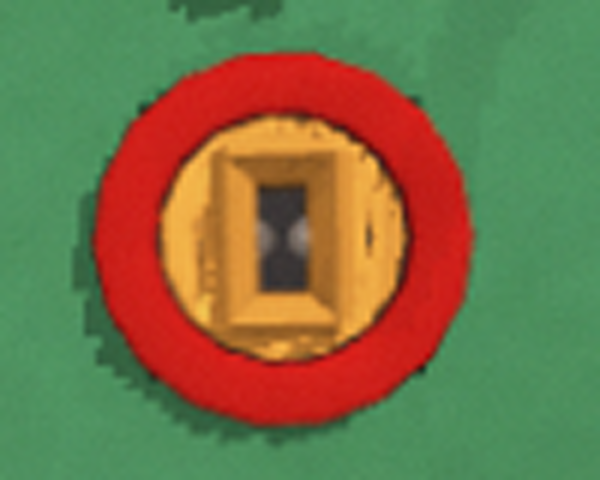

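```bash
python3 - <<'E'
from h import *
c=dict(np.load("w3.npz"))
for u,v,z in((287.3,130,.112),(287.0,129.8,.116),):
    print(wplane(c,u,v,z).round(4))
s=cap("scene"); save(s,"s3c.png",(140,75,200,135),10); np.savez("s3.npz",**s)
st=arm.state(); Rm=R.from_quat(st["tcp_rot"]).as_matrix()
Rw=rot(s)
def proj(p):
    q=Rw.T@(p-s["origin"]); q=s["K"]@q; return q[:2]/q[2]
for t in((.0016,.0002,-.018),(.0016,.0002,.018),(.0016,.0002,.062)):
    print("pred",proj(st["position"]+Rm@np.array(t)).round(1))
E
```

```text
[ 0.5921 -0.1252  0.112 ]
[ 0.5918 -0.125   0.116 ]
pred [157.   86.4]
pred [160.7 103.3]
pred [165.  122.5]
```

View pics/s3c.png

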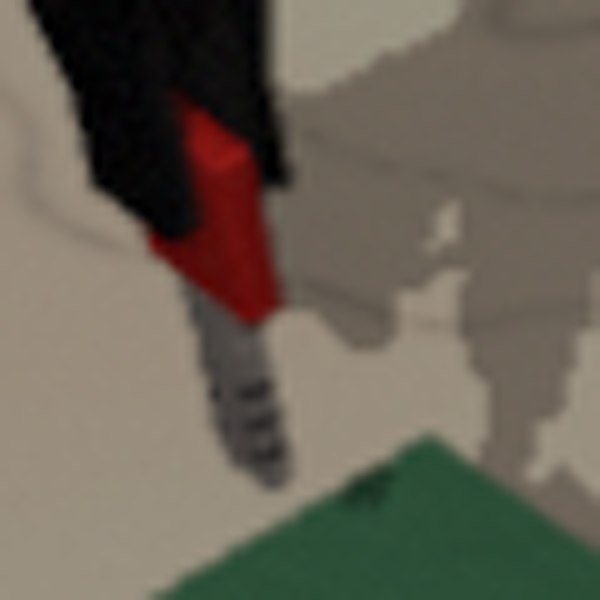

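Emit:
servo_tool:
  motion:
    - [255,[3.5,0.2,0],-1.6]
    - [255,[6.64,0.33,0],-1.6]
    - [255,[6.64,0.33,1.5],-1.6]
    - [255,[6.64,0.33,3.0],-1.6]
    - [255,[6.64,0.33,4.0],-1.6]
    - [255,[6.64,0.33,4.0],-1.6]
    - [255,[6.64,0.33,4.0],-1.6]
  newtons: 60

```text
clock: 6.5
position: [0.592, -0.1285, 0.1873]
tcp_rot: [0.785, 0.62, 0.0, 0.0]
force: [0.1, -0.1, 0.8]
finger_gap: 0.0085
```

```bash
python3 - <<'E'
from h import *
s=arm.state(); print(s["clock"],s["position"],s["force"],s["moment"],s["finger_gap"],heading(),R.from_quat(s["tcp_rot"]).as_matrix()[:,2].round(4))
print("left to go in tool cm",tooldelta(np.array([.5914,-.1266,.184])-s["position"])*100)
c=cap("scene"); save(c,"s4.png",(140,80,240,180),6)
c=cap("top"); save(c,"t4.png",(330,150,430,250),6)
E
```

```text
6.5 [ 0.59203108 -0.12854852  0.18729383] [ 0.07843913 -0.07845718  0.83028303] [-0.14115646  0.06453452  0.02764087] 0.0084526280970589 -13.406392871204698 [ 6.e-04 -2.e-04 -1.e+00]
left to go in tool cm [ 0.1749367  -0.10676558  0.32930425]
```

View pics/s4.png

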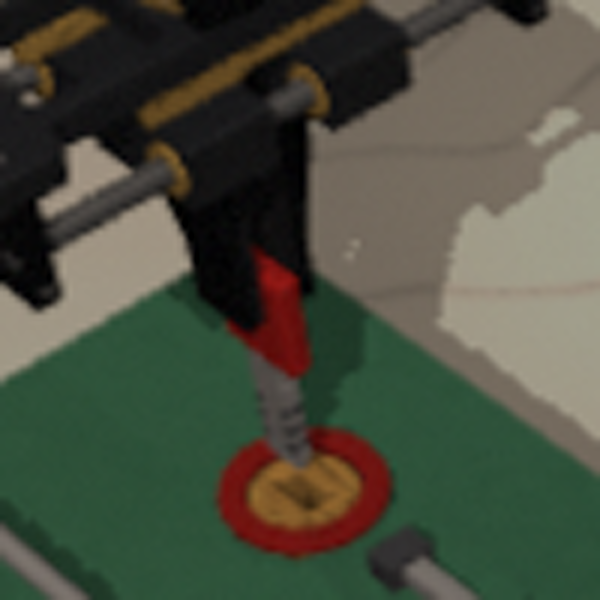

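Emit:
servo_tool:
  motion:
    - [255,[0.17,-0.1,0.3],0]
    - [255,[0.17,-0.1,0.4],0]
    - [255,[0.17,-0.1,0.4],0]
    - [255,[0.17,-0.1,0.4],0]

```text
clock: 7.1
position: [0.5914, -0.1259, 0.183]
tcp_rot: [0.784, 0.62, 0.0, -0.0]
force: [-0.8, 0.1, -0.4]
finger_gap: 0.0086
```

```bash
python3 - <<'E'
from h import *
s=arm.state(); print(s["clock"],s["position"],s["force"],s["finger_gap"],heading())
print("left to go in tool cm",tooldelta(np.array([.5914,-.1266,.144])-s["position"])*100)
c=cap("scene"); save(c,"s5.png",(160,120,220,180),10)
w=snapw("w5"); 
hsv=cv2.cvtColor(w["pixels"],cv2.COLOR_RGB2HSV)
m=cv2.inRange(hsv,np.array([0,150,80]),np.array([6,255,255]))
n,l,st,ce=cv2.connectedComponentsWithStats(m)
Rm=R.from_quat(w["q"]).as_matrix()
for i in range(1,n):
    if st[i,4]>200 and 250<st[i,0]<300: 
        p=np.array([wdepth(w,u,v) for v,u in np.argwhere(l==i)]); t=(p-w["pos"])@Rm; print(st[i],(np.percentile(t,[2,50,98],axis=0)*1e3).round(1).tolist())
save(w,"w5.png")
E
```

```text
7.1 [ 0.59135266 -0.12592213  0.18303771] [-0.76722772  0.10134354 -0.4204412 ] 0.008587112883570811 -13.343664226794768
left to go in tool cm [-0.06520113  0.02008511  3.90376588]
```

View pics/s5.png

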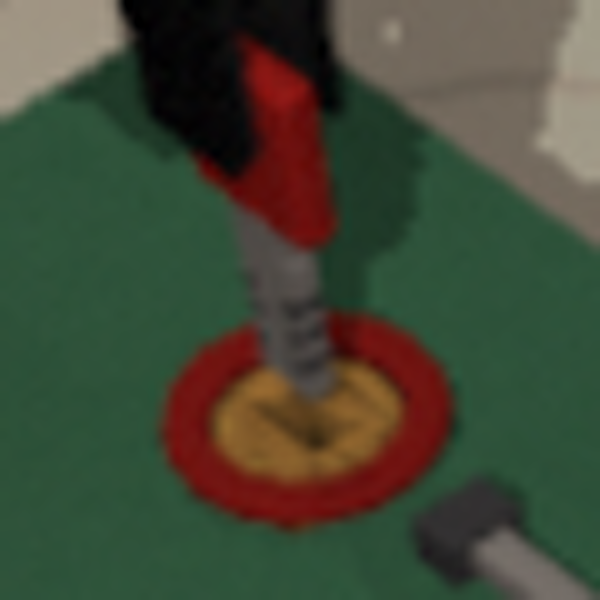

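The tip hangs centred over the slot, at crop (315,385) with the slot at (310,430) just below. I'll lower it into the funnel in small steps.

Emit:
servo_tool:
  motion:
    - [255,[-0.03,0,0.3],0]
    - [255,[-0.03,0,0.6],0]
    - [255,[-0.03,0,0.9],0]
    - [255,[-0.03,0,1.2],0]
    - [255,[-0.03,0,1.4],0]
    - [255,[-0.03,0,1.4],0]

```text
clock: 7.95
position: [0.5911, -0.1262, 0.1688]
tcp_rot: [0.785, 0.62, -0.0, -0.0]
force: [0.7, 0.4, -0.2]
finger_gap: 0.0085
```

```bash
cat > st.py <<'E'
from h import *
s=arm.state(); Rm=R.from_quat(s["tcp_rot"]).as_matrix()
print(s["clock"],s["position"].round(4),"F tool",(Rm.T@s["force"]).round(1),"M",(Rm.T@s["moment"]).round(2),s["finger_gap"].__round__(4),heading().round(2),Rm[:,2].round(4),"tip rel mouth",s["position"][2]-.062-.112)
E
python3 st.py; python3 -c "
from h import *
c=cap('scene'); save(c,'s6.png',(160,120,220,180),10)"
```

```text
7.95 [ 0.5911 -0.1262  0.1688] F tool [0.6 0.6 0.2] M [ 0.05 -0.11  0.06] 0.0085 -13.35 [-4.e-04  1.e-04 -1.e+00] tip rel mouth -0.005207746354462986
```

View pics/s6.png

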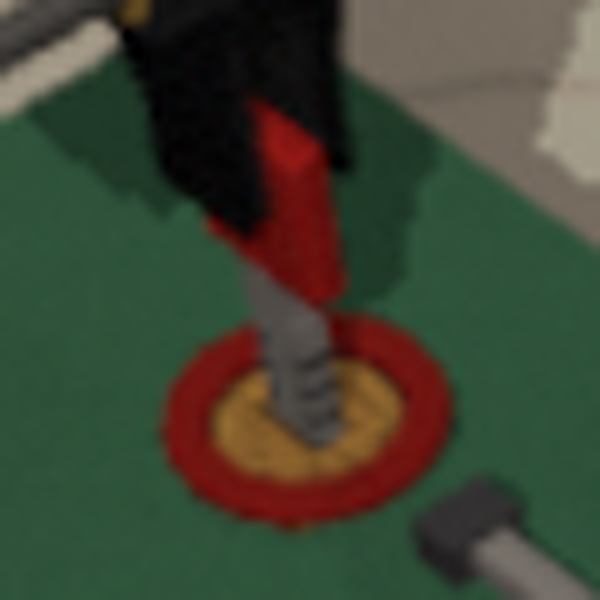

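The tip is 5 mm inside with no contact force. I'll push to the first pin with a small wiggle.

Emit:
servo_tool:
  motion:
    - [255,[0,0,0.3],0]
    - [255,[0,0,0.5],3]
    - [255,[0,0,0.7],-3]
    - [255,[0,0,0.9],3]
    - [255,[0,0,1.0],-3]
    - [255,[0,0,1.0],0]

```text
clock: 8.75
position: [0.591, -0.1263, 0.1595]
tcp_rot: [0.785, 0.62, 0.0, -0.0]
force: [-1.5, 0.0, 3.0]
finger_gap: 0.0083
```

```bash
python3 st.py
```

```text
8.75 [ 0.591  -0.1263  0.1595] F tool [-0.3 -1.5 -3. ] M [ 0.43 -0.13 -0.  ] 0.0083 -13.4 [-2.e-04  7.e-04 -1.e+00] tip rel mouth -0.014451157904655829
```

Emit:
servo_tool:
  motion:
    - [255,[0,0,0.2],3]
    - [255,[0,0,0.4],-3]
    - [255,[0,0,0.6],3]
    - [255,[0,0,0.8],-3]
    - [255,[0,0,1.0],3]
    - [255,[0,0,1.1],-3]
    - [255,[0,0,1.2],0]
    - [255,[0,0,1.2],0]

```text
clock: 9.75
position: [0.5917, -0.1262, 0.1473]
tcp_rot: [0.784, 0.62, 0.0, 0.0]
force: [1.2, -0.4, 0.7]
finger_gap: 0.0084
```

```bash
python3 st.py;  python3 -c "
from h import *
c=cap('scene'); save(c,'s7.png',(160,120,220,180),10)
w=snapw('w7'); save(w,'w7.png',(230,190,340,320),5)"
```

```text
9.75 [ 0.5917 -0.1262  0.1473] F tool [-0.1  1.3 -0.7] M [-0.16 -0.02  0.06] 0.0084 -13.32 [ 0.0012 -0.     -1.    ] tip rel mouth -0.02670864644617231
```

View pics/s7.png

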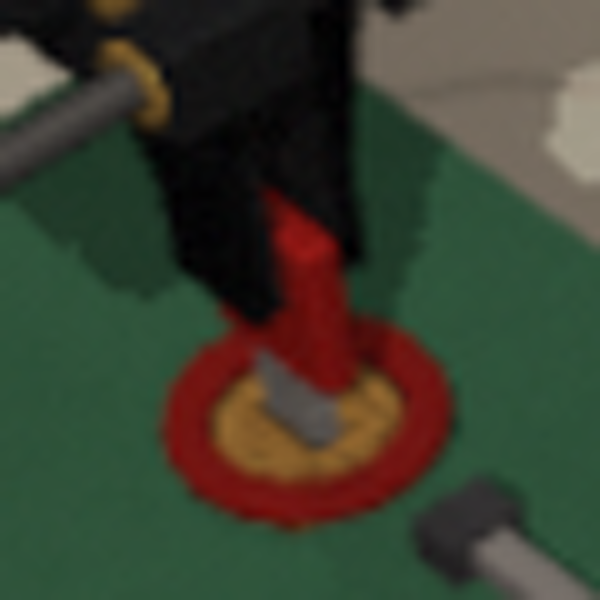

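View pics/w7.png

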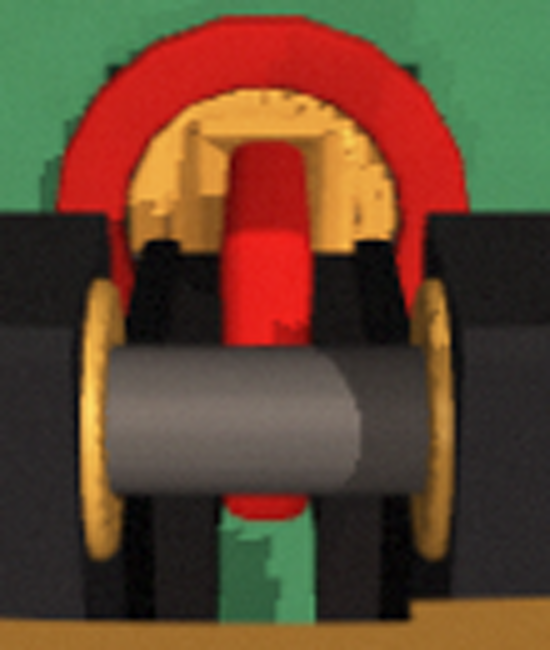

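The blade is nearly all in, with only the collar showing. I'll push until the floor resists.

Emit:
servo_tool:
  motion:
    - [255,[0,0,0.2],3]
    - [255,[0,0,0.35],-3]
    - [255,[0,0,0.45],3]
    - [255,[0,0,0.5],0]
    - [255,[0,0,0.5],0]

```text
clock: 10.48
position: [0.5921, -0.1265, 0.1438]
tcp_rot: [0.784, 0.62, 0.001, 0.001]
force: [-2.5, 0.6, 9.5]
finger_gap: 0.0085
```

```bash
python3 st.py
```

```text
10.475 [ 0.5921 -0.1265  0.1438] F tool [ 0.  -2.5 -9.5] M [ 0.44 -0.11 -0.04] 0.0085 -13.3 [ 2.1e-03  3.0e-04 -1.0e+00] tip rel mouth -0.03017083998050636
```

The key has met the floor at tip −30 mm with about 9.5 N. I'll check that it hasn't slipped in the grip.

```bash
python3 - <<'E'
from h import *
w=snapw("w8"); Rm=R.from_quat(w["q"]).as_matrix()
hsv=cv2.cvtColor(w["pixels"],cv2.COLOR_RGB2HSV)
m=cv2.inRange(hsv,np.array([0,150,190]),np.array([6,255,255]))
P=[]
for v in range(230,260):
    for u in range(276,292):
        if m[v,u]:P.append((wdepth(w,u,v)-w["pos"])@Rm)
P=np.array(P)*1e3; print((np.percentile(P,[2,25,50,75,98],axis=0)).round(1).tolist())
z=wdepth(w,284,248); print("bow top z",z)
c=cap('scene'); save(c,'s8.png',(160,120,220,180),10)
for u,v in ((192,142),(191,144),(192,146)): print(bydepth(c,u,v).round(4))
E
python3 st.py
```

```text
[[6.4, -2.7, -18.5], [9.3, -1.3, -17.6], [12.1, 0.2, -17.1], [14.9, 2.1, -16.6], [16.9, 4.0, -15.3]]
bow top z [ 0.59525483 -0.11575822  0.16106917]
[ 0.5887 -0.1136  0.1641]
[ 0.5917 -0.1139  0.1616]
[ 0.5939 -0.1102  0.1604]
10.575 [ 0.5921 -0.1266  0.1438] F tool [ -0.2  -1.5 -10.1] M [ 0.47 -0.03 -0.03] 0.0084 -13.32 [ 2.1e-03  3.0e-04 -1.0e+00] tip rel mouth -0.03018351630607856
```

View pics/s8.png

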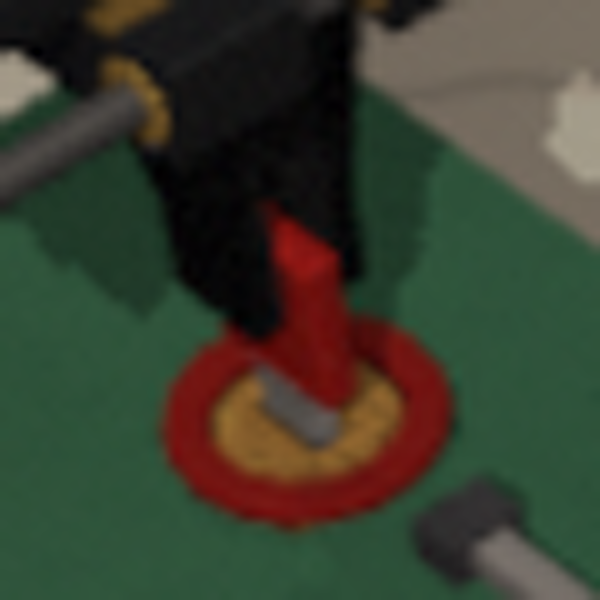

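The key is home: bow top at 0.161 against 0.162 expected, tip about −30 mm, no slip. I'll turn clockwise about the key's axis, which is offset 1.6 mm from the TCP.

Emit:
servo_tool:
  motion:
    - [255,[0.0,-0.02,0],8]
    - [255,[0.01,-0.04,0],16]
    - [255,[0.02,-0.07,0],24]
    - [255,[0.04,-0.09,0],32]
    - [255,[0.05,-0.1,0],40]
    - [255,[0.07,-0.11,0],48]
    - [255,[0.09,-0.12,0],56]
    - [255,[0.12,-0.13,0],64]
    - [255,[0.14,-0.14,0],72]
    - [255,[0.16,-0.14,0],80]
    - [255,[0.18,-0.14,0],88]
    - [255,[0.18,-0.14,0],88]

```text
clock: 12.08
position: [0.5907, -0.1248, 0.1438]
tcp_rot: [0.995, -0.099, 0.0, 0.0]
force: [-2.2, 0.4, 11.5]
finger_gap: 0.0087
```

```bash
python3 st.py;  python3 -c "
from h import *
print(arm.state()['joint_positions'].round(2))
c=cap('scene'); save(c,'s9.png',(150,110,250,210),6)
w=snapw('w9'); save(w,'w9.png')"
```

```text
12.075 [ 0.5907 -0.1248  0.1438] F tool [ -2.2   0.1 -11.5] M [-0.12 -0.86 -0.13] 0.0087 -101.34 [ 7.e-04 -5.e-04 -1.e+00] tip rel mouth -0.03023455582525049
[-0.5   0.57  0.9   1.83 -0.52  1.   -1.15]
```

View pics/s9.png

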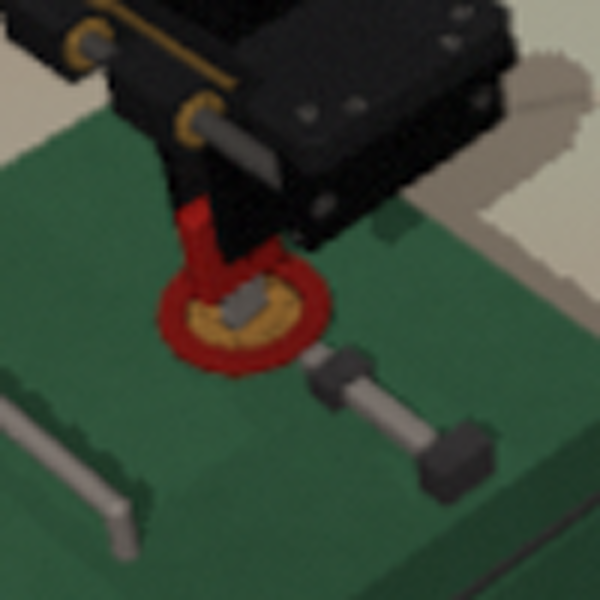

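View pics/w9.png

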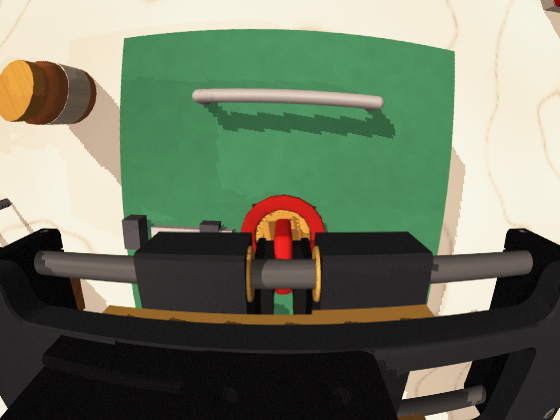

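The key has turned 88° and the bolt has been drawn towards the lock at s9 (312,352). Because of the play the plug lags, so I'll turn on to the stop while watching the moment.

Emit:
servo_tool:
  motion:
    - [255,[0,0,0],3]
    - [255,[0,0,0],6]
    - [255,[-0.02,0,0],8]
    - [255,[-0.02,0,0],8]
    - [255,[-0.02,0,0],8]

```text
clock: 12.8
position: [0.5906, -0.1247, 0.1438]
tcp_rot: [0.986, -0.167, 0.001, -0.0]
force: [-2.5, 1.2, 10.6]
finger_gap: 0.0083
```

```bash
python3 st.py
```

```text
12.8 [ 0.5906 -0.1247  0.1438] F tool [ -2.7  -0.3 -10.6] M [-0.13 -0.79 -0.11] 0.0083 -109.28 [ 1.3e-03  1.0e-04 -1.0e+00] tip rel mouth -0.030241946458211585
```

Emit:
servo_tool:
  motion:
    - [255,[0,0,0],2]
    - [255,[0,0,0],4]
    - [255,[0,0,0],6]
    - [255,[0,0,0],6]
    - [255,[0,0,0],6]

```text
clock: 13.42
position: [0.5907, -0.1246, 0.1438]
tcp_rot: [0.976, -0.218, 0.001, -0.0]
force: [-3.4, 0.7, 10.8]
finger_gap: 0.0083
```

```bash
python3 st.py
```

```text
13.425 [ 0.5907 -0.1246  0.1438] F tool [ -3.4   0.8 -10.8] M [-0.16 -0.76 -0.33] 0.0083 -115.21 [ 1.2e-03 -1.0e-04 -1.0e+00] tip rel mouth -0.030245468734142147
```

The moment jumped to 0.33 N m at 102°, so the stop is reached. I'll hold and verify.

Emit:
servo_tool:
  motion:
    - [255,[0,0,0],0]
    - [255,[0,0,0],0]
    - [255,[0,0,0],0]
    - [255,[0,0,0],0]

```text
clock: 13.92
position: [0.5907, -0.1245, 0.1438]
tcp_rot: [0.976, -0.218, 0.001, -0.0]
force: [-1.8, 1.4, 10.9]
finger_gap: 0.0086
```

```bash
python3 st.py; python3 - <<'E'
from h import *
c=cap('scene'); save(c,'s10.png',(150,110,250,210),6)
w=snapw('w10'); save(w,'w10.png',(90,180,360,320),2.9)
c=cap('top'); save(c,'t10.png',(310,120,430,240),5)
print("bow top",wdepth(w,284,245).round(4))
E
```

```text
13.925 [ 0.5907 -0.1245  0.1438] F tool [ -2.2  -0.5 -10.9] M [-0.15 -0.72 -0.36] 0.0086 -115.21 [ 1.2e-03  1.0e-04 -1.0e+00] tip rel mouth -0.03024285026512867
bow top [ 0.6018 -0.13    0.1605]
```

View pics/s10.png

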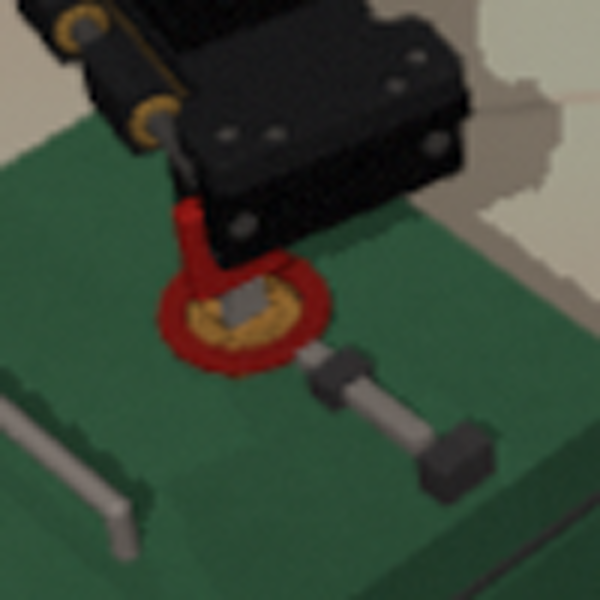

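View pics/w10.png

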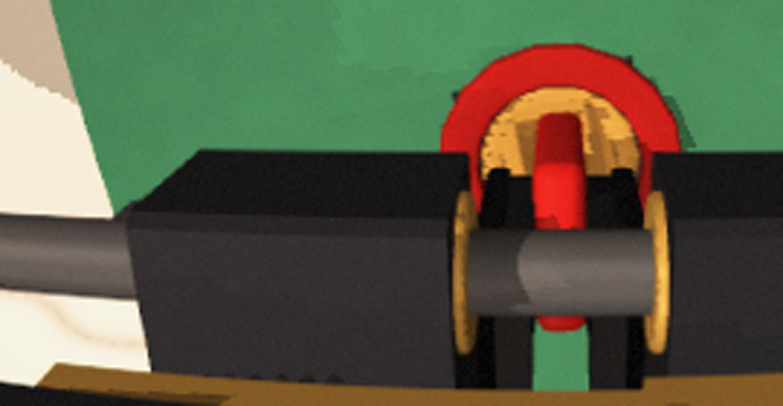

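The bow stays aligned with the jaws, and the plug is about 10° behind it, which is the stated play. The moment is steady at 0.36 N m, so I'm handing in.

```bash
python3 -c "
from h import *
print(arm.close_job())"; python3 st.py
```

```text
the job is handed in; nothing more can be done
None
the job is handed in; nothing more can be done
```

The red key is fully home in the cash-box lock, turned clockwise to the stop, and the gripper was still holding it turned when I handed the job in at about 14 s of the 51 s. `arm.close_job()` gives no verdict, so the results below are from my own last checks.

- **Seating:** I wiggled the key past both pins until it pressed on the slot floor with about 10 N. The tip was about 30 mm below the mouth. The bow top stood at 0.161 m against 0.162 m expected, so it had not slipped in the jaws.
- **Turn:** The gripper turned 102° in all. The moment rose from about 0.11 to 0.33–0.36 N m over the last few degrees, which I took as the stop. The wrist picture shows the plug about 10° behind the key, which is the stated play. The lock angle itself cannot be read, so this is inferred.
- **Grip at the end:** The grip was set to 60 N on an 8.6 mm gap, with about 11 N pressing down, steady over the last half second.
- **Bystanders:** The arm kept clear of the other keys, jar and carton. I did not re-measure where they stand.
- **Disagreements:** The top and wrist cameras differed by about 2.5 mm on the key's position, and I used the wrist camera. TCP readings varied by about 1–2 mm against the commanded pose, which I corrected before inserting the key.

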